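Hang the lamp dimmer on its supply

ROBOT

A 6-joint arm with a two-finger parallel gripper is mounted at the origin on the work surface. World frame = base frame: x ahead of the robot, y to its left, z up, the work surface at z = 0. Lengths are in m, angles in degrees, forces in N, time in s.
With the tool pointing down it reaches from about 0.35 to 0.875 m from the base axis. Payload 4.2 kg.
Tool frame: the origin (TCP) lies on the centre line of the jaws, within the pads' length; the fingertips stand 8 mm ahead of it and the grasp point (between the pads) lies 11 mm behind it; z points along the fingers, y is the line along which they close (so a half turn about z gives the same grasp; the last joint's range is limited). The gripper opens to 85 mm and grips with 20 to 120 N. Pads are 22 mm wide; open, the fingers measure 114 mm over their backs; the gripper's body (76 mm by 85 mm) begins 54 mm behind the grasp point. The pads swing forward as they close: fully open they stand 13 mm farther back than shut.
Start: joints at [89.588, 22.042, 0.453, 0, -68.411, -14.817], TCP at [0.164, 0.603, 0.239] pointing down, gripper open.
Joint ranges: [-179.83, 179.83], [-69.29, 118.12], [-61.27, 80.66], [-181.25, 117.63], [-171.15, -9.14], [-177.46, 177.46]. Speed limits (degrees/s): [159.86, 159.86, 180, 180, 180, 180].

INTERFACE

Orientations are given as [roll, pitch, yaw] about the fixed x, y, z axes, in that order (R = Rz(yaw) Ry(pitch) Rx(roll)).
In Python, from cell import r gives the robot as it stands.
- The arm moves only by the tool step_arm, never from a script. Its argument "deltas" is a list of rows, each a list of 6 numbers: the shift along the tool's x, y, z in m, then the turn, a rotation vector about the tool's x, y, z in degrees. In form: [[dx, dy, dz, rx, ry, rz], ...]. A call has 1 to 12 rows; each row is the pose to reach, as a shift and turn from the pose commanded when the call began, along the tool's axes at that moment; what a row does not reach only later rows make up. A row lasts 1/10 s, in which the tool goes at most 50 mm and 8.59 degrees, less where a joint would pass 70% of its speed; a pose out of reach is approached as far as the arm can. A call with a gripper value outside its range is refused whole. "claw" is the closure, from 0 (fully open) to 1 (shut), set as the call begins (left out, the last holds). The fingers move at their own pace and stop on an object; "grip_force" is the grip in N (left out, the last holds). Time passes only in rows, so rows that repeat a pose let the fingers close. It gives the time, the measured TCP pose, the force, the opening and the grip force at its end, in the units of the state.
- r.get_state(): the state, without advancing time (a new reading comes with each control period).
- r.capture(name): name is "scene" or "top" or "wrist"; returns the picture (384x512x3 uint8, red, green, blue); there is no depth.
- r.get_calibration(name): a dict with "fov_y" (degrees; the focal length in pixels is half the picture's height over the tangent of half this angle, whatever the lens; pixels are square), "cx", "cy" (the principal point, pixels), "k1" (the pictures are not rectified: a ray, as slopes to the right and down, at radius r is drawn at 1 + k1 r^2 times it, then the intrinsics apply), "world_to_cam" (4x4, takes a point from world to camera coordinates). Camera axes: x right, y down, z forward; pixel columns grow to the right and rows downward; lengths in m; the calibration is good to about 2 mm. A picture is of the moment at which its call begins: read the wrist's pose just before it. get_calibration takes no time and is no camera call; for the wrist camera it gives the pose at the moment of the call.
- r.sign_off(): hands the job in; it is judged then, once.
The state is a dict: "t": time; "joints": joint angles; "qd": joint speeds; "tau": joint torques, N m; "ee_pos": TCP position; "ee_rot": TCP orientation; "ft_force": force on the tool from outside, world axes, zero at the start; "moment": the same for the moment, N m; "finger_gap": finger opening in m; "grasp_force": force on a finger pad.
Only numpy, scipy, OpenCV 4.12 (cv2) and the standard library are available. Lean on these libraries where they do the work, as an engineer would, in place of code of your own. Each camera call takes 0.05 s, during which the arm holds its last target. There are 200 camera calls.

TASK

Hang the lamp dimmer on the front of the microscope's lamp supply: put both of its keyholes over the two screw heads, then slide it down until it is fully home and the spring plunger has snapped into its back. Do it gently, by feel and without forcing it, let go of it, and leave everything else on the bench where it is.

Things in the scene. Friction and masses are not known exactly. Their poses are not given: they have to be found in the camera images.
- dimmer: Lamp dimmer: grey box 48 deep (x) x 46 wide (y) x 90 mm high, 0.27-0.44 kg, standing; knob on its front (-x side); steel mounting plate 4 thick x 110 wide x 90 mm high on its back (x 24 to 28 mm), with one keyhole in each wing beside the box. Origin: centre of the box's underside; z up. The box's bare sides (y +-23 mm) can be gripped near the top.
- keyhole_left (a point): Centre of the round mouth of the keyhole in the dimmer's +y wing, on the plate's rear face: x 28, y +39, z 44 mm in the dimmer's frame. Mouth 17 mm across; from it a 10 mm wide slot runs straight up, closed at z 61.5 mm, so from mouth to home the plate slides down 14 mm.
- keyhole_right (a point): The same in the -y wing: x 28, y -39, z 44 mm in the dimmer's frame.
- lamp_supply: Lamp supply: fixed white case 180 deep (x) x 170 wide (y), top at 128 mm. Origin: centre of its underside; z up. On its front (x -90 mm, facing -x) is a 3 mm thick, 136 mm wide bar with two steel shoulder screws at y +-39 mm, level with each other. Hung, the dimmer's axes are parallel to the supply's, its plate against the bar side, its origin at about x -124.5, y 0 mm.
- mount_low (a point): Point on the plane of the bar's front face, x -93, y 0, z 84 mm in the supply's frame, NOT the screws' true height: the bar is clamped in upright slots so that the screw centres lie 3 to 27 mm above it, anew each time; find that by feel or sight. Screw shoulders 7 mm across; heads 14 mm, underside 7.5 and face 12 mm off the bar: a plate that misses stops at 12.
- plunger (a joint): Spring plunger in the bar, round nose 8 mm across, midway between the screws and 32 mm below them. Value: m pressed in; 0 = out, nose 6.5 mm off the bar. Pushes back 2 N, 7 N fully in. Press the plate's rear to within 3 mm of the bar to get it behind the heads; it then rubs and may need a push of 5 to 15 N to slide down. At the slots' ends the nose snaps into a hole in the plate: back to 0.
- adapter: Bystander: plain dark grey power adapter, 46 x 56 x 80 mm high, standing; it has no mounting plate. Origin under its centre.
- joystick: Bystander: stage joystick, low dark grey housing 150 x 105 mm with a stick 76 mm high. Origin under its middle.
- objective_a: Bystander: microscope objective, 30 mm across, 45 mm high, standing. Origin under its centre.
- objective_b: Bystander: microscope objective, 30 mm across, 56 mm high, standing. Origin under its centre.
- slide_box: Bystander: flat slide box 86 x 121 x 33 mm. Origin under its centre.
- mouse: Bystander: computer mouse 105 x 60 x 29 mm. Origin under its centre.
- filter_pot: Bystander: small glass pot, 52 mm across, 30 mm high. Origin under its centre.
- hex_driver: Bystander: hand screwdriver 160 mm long, lying. Origin near its middle.
There are look-alikes about, which are no part of the job. There is more than one size of the lamp_supply; the one meant has the size given above.

How it is judged (in metres and radians):
On the way:
1. the plate is over both screw heads, pressing the plunger in (x of dimmer in the frame of lamp_supply between -0.1285 and -0.119 m and y of dimmer in the frame of lamp_supply between -0.004 and 0.004 m and value of joint plunger above 0.0025 m), for 0.05 s.
At the end, for the whole second after the job is handed in: The dimmer hangs on both screws, fully home: plunger snapped into its back (pressed in less than 1 mm), plate behind both screw heads (depth within about 4 mm, sideways within 4 mm), upright and square to the supply within 0.06 rad, at rest and let go of (x of dimmer in the frame of lamp_supply between -0.1285 and -0.119 m and y of dimmer in the frame of lamp_supply between -0.004 and 0.004 m and z of dimmer in the frame of lamp_supply between 0.025 and 0.057 m and value of joint plunger below 0.001 m and angle between the x axis of dimmer and the x axis of lamp_supply, either way round below 0.06 rad and angle between dimmer's own z axis and vertical below 0.06 rad and linear speed of dimmer below 0.01 m/s and angular speed of dimmer below 0.1 rad/s); the robot touches nothing.
It fails at once if the dimmer is forced against the lamp supply (over 25 N) (contact force between dimmer and lamp_supply above 25 N).
It fails at once if something else on the bench is moved by more than 20 mm (distance of any of adapter, joystick, objective_a, objective_b, slide_box, mouse, filter_pot, hex_driver from where it was at the start of the episode above 0.02 m).
It also fails if it takes over 54 s, if anything falls off the work surface, if the arm or the gripper's body presses on something with over 40 N, if the wrist force passes 120 N, or if a joint passes its speed limit or range.

## Working session

There is one attempt and no reset: what is moved stays moved. The work goes in short steps, Python scripts to look and compute and a tool call to move; the robot and the scene stay as the last step left them, time stands still between calls to the robot, and variables do not carry over. Pictures are saved under pics/ and viewed, at most 10 in all, crops included, and the job is handed in when it is done.

Besides the shell and the picture viewer there is one more tool, called after "Emit:" as name(argument=value, ...) on one line, values as JSON. step_arm: Moves the arm, as the interface text tells. Its arguments: {"type":"object","properties":{"deltas":{"type":"array"},"claw":{"type":"number"},"grip_force":{"type":"number"}},"required":["deltas"]}

```bash
mkdir -p pics
cat > h.py <<'E'
import numpy as np, cv2
from cell import r
from scipy.spatial.transform import Rotation as R
def ray(c,u,v):
    f=192/np.tan(np.radians(c['fov_y'])/2)
    K=np.array([[f,0,c['cx']],[0,f,c['cy']],[0,0,1.]])
    x,y=(u-c['cx'])/f,(v-c['cy'])/f
    X,Y=x,y
    for _ in range(20):
        s=1+c['k1']*(X*X+Y*Y); X,Y=x/s,y/s
    M=np.array(c['world_to_cam']); Rm=M[:3,:3]
    o=-Rm.T@M[:3,3]; return o,Rm.T@np.array([X,Y,1.])
def onz(c,u,v,z):
    o,d=ray(c,u,v); return o+d*(z-o[2])/d[2]
def proj(c,P):
    f=192/np.tan(np.radians(c['fov_y'])/2); M=np.array(c['world_to_cam'])
    p=M[:3,:3]@np.array(P)+M[:3,3]; x,y=p[0]/p[2],p[1]/p[2]; s=1+c['k1']*(x*x+y*y)
    return np.array([x*s*f+c['cx'],y*s*f+c['cy']])
def save(name,im,crop=None,k=1):
    if crop: x0,y0,x1,y1=crop; im=im[y0:y1,x0:x1]
    if k!=1: im=cv2.resize(im,None,fx=k,fy=k,interpolation=cv2.INTER_CUBIC)
    cv2.imwrite('pics/%s.png'%name,im[:,:,::-1])
E
python3 - <<'E'
from h import *
for n in ['scene','top']:
    im=r.capture(n); np.save(n+'.npy',im); save(n,im,k=1.5)
    c=r.get_calibration(n); print(n,c['fov_y'],c['k1'],ray(c,256,192))
print(r.get_state())
E
```

```text
scene 51.4379473071884 0.02059003347367626 (array([ 1.45961914, -0.0595352 ,  0.9102559 ]), array([-0.74573443,  0.02591248, -0.66608861]))
top 57.6066606571543 0.014731970503096851 (array([ 0.47493548, -0.02060614,  1.15135796]), array([ 0.07214478,  0.02722381, -0.99708523]))
{'t': 0.1, 'joints': array([ 8.95873362e+01,  2.20859496e+01,  3.87282379e-01, -2.42703471e-02,
       -6.84117275e+01, -1.48150586e+01]), 'qd': array([-0.0275372 , -0.10209528,  0.12462642,  0.01681819, -0.09089324,
        0.04154577]), 'tau': array([-6.01187298e-05, -3.93318701e+01,  1.88930959e+01,  4.19796869e+00,
       -2.58346212e-03,  2.01947557e-06]), 'ee_pos': array([0.16402996, 0.60256352, 0.23833573]), 'ee_rot': array([ 1.79887507e+02, -6.42742868e-03, -1.52366677e+01]), 'ft_force': array([-0.43268202,  0.28546369, -0.49050047]), 'moment': array([-0.02655335, -0.00719512,  0.04816584]), 'grasp_force': 0.0, 'finger_gap': 0.08529641317289197}
```

View pics/scene.png

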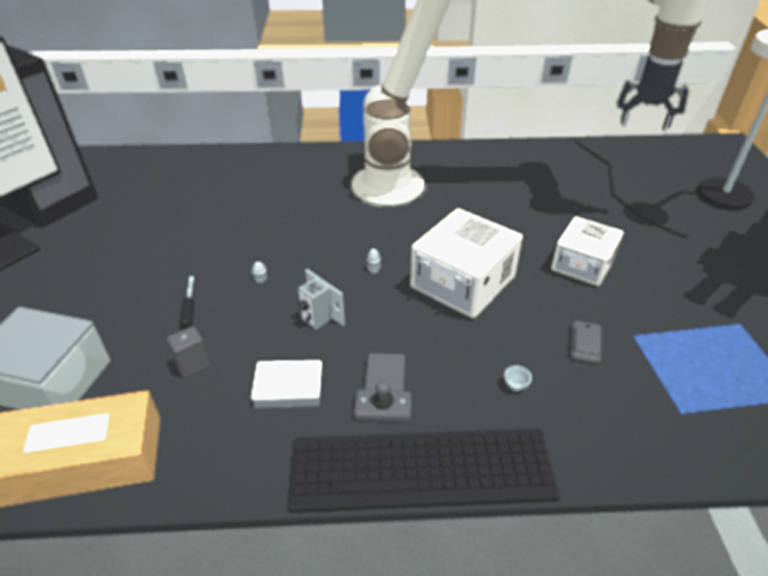

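View pics/top.png

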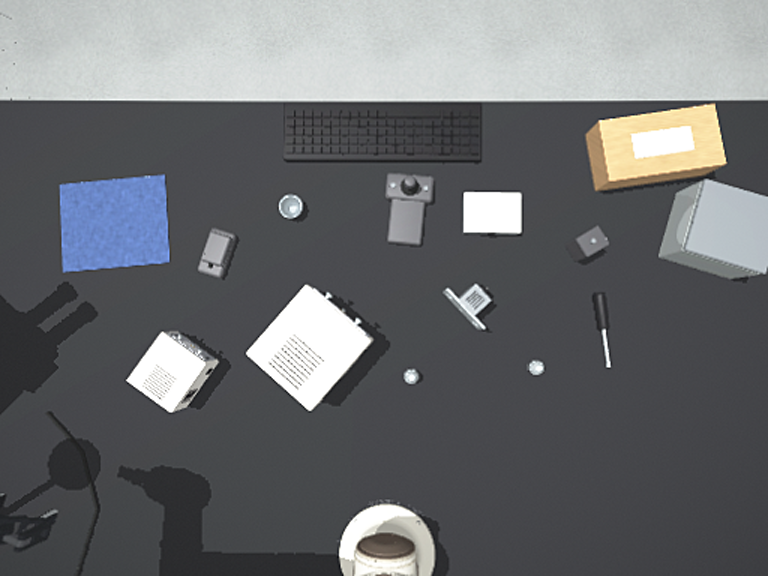

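Scene: the candidates for the dimmer are the grey box with plate at scene (320,300)/top (470,303), and the plain adapter at top (592,243). I choose the one with the plate and knob. The supply candidates are the large one at top (312,348) and the small one at top (172,370); sizes will decide.

Run:
```python
from h import *
c=r.get_calibration('top'); im=np.load('top.npy')
m=((im.min(2)>225)).astype(np.uint8); m[:70]=0
for q in cv2.findContours(cv2.morphologyEx(m,cv2.MORPH_CLOSE,np.ones((7,7))),0,2)[0]:
    if cv2.contourArea(q)>600:
        b=cv2.boxPoints(cv2.minAreaRect(q)); P=np.array([onz(c,*p,.128) for p in b])
        print(b.round(1).tolist(),P[:,:2].round(3).tolist(),[np.linalg.norm(P[i]-P[i-1]).round(4) for i in range(4)],np.median(m[q[:,0,1],q[:,0,0]]))
a=cv2.resize(im[180:280,155:335],None,fx=4.4,fy=4.4,interpolation=cv2.INTER_CUBIC)
save('crop1',a)
```

```text
[[224.5, 381.79998779296875], [229.3000030517578, 333.6000061035156], [276.5, 338.29998779296875], [271.70001220703125, 386.5]] [[0.015, 0.09], [0.145, 0.079], [0.135, -0.055], [0.005, -0.042]] [np.float64(0.1325), np.float64(0.1308), np.float64(0.1342), np.float64(0.1303)] 1.0
[[83.69999694824219, 253.5], [109.5, 217.1999969482422], [139.5, 238.6999969482422], [113.5999984741211, 274.8999938964844]] [[0.364, 0.509], [0.471, 0.438], [0.409, 0.347], [0.304, 0.418]] [np.float64(0.1091), np.float64(0.1276), np.float64(0.11), np.float64(0.1267)] 1.0
[[162.6999969482422, 235.8000030517578], [206.89999389648438, 185.3000030517578], [250.39999389648438, 223.3000030517578], [206.1999969482422, 273.79998779296875]] [[0.418, 0.279], [0.568, 0.153], [0.457, 0.023], [0.311, 0.149]] [np.float64(0.1687), np.float64(0.1954), np.float64(0.1704), np.float64(0.1931)] 1.0
[[309.0, 128.0], [346.0, 128.0], [346.0, 154.0], [309.0, 154.0]] [[0.741, -0.148], [0.741, -0.257], [0.664, -0.256], [0.663, -0.148]] [np.float64(0.0781), np.float64(0.1091), np.float64(0.0779), np.float64(0.1085)] 1.0
[[420.20001220703125, 89.0], [460.0, 82.9000015258789], [462.5, 99.30000305175781], [422.79998779296875, 105.4000015258789]] [[0.86, -0.476], [0.878, -0.592], [0.828, -0.598], [0.81, -0.483]] [np.float64(0.05), np.float64(0.1172), np.float64(0.0499), np.float64(0.1168)] 1.0
```

View pics/crop1.png

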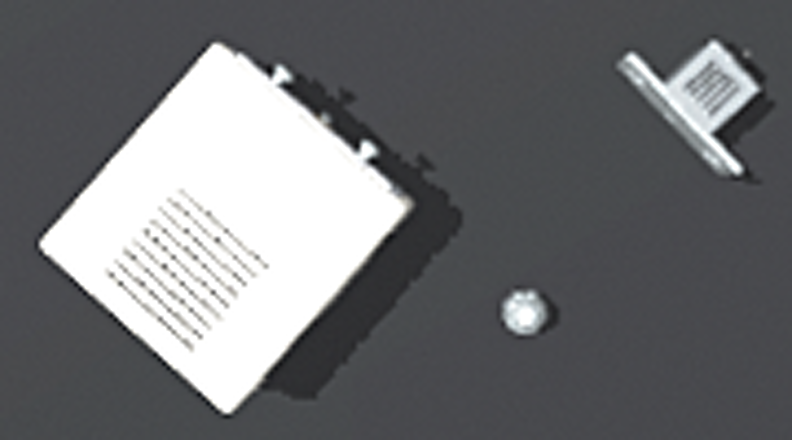

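Run:
```python
from h import *
c=r.get_calibration('top'); im=np.load('top.npy')
g=im[180:280,155:335]; 
m=(im.max(2)>95).astype(np.uint8); w=np.zeros_like(m); w[185:225,290:333]=1; m&=w
q=max(cv2.findContours(m,0,2)[0],key=cv2.contourArea)
print(cv2.boxPoints(cv2.minAreaRect(q)).round(1).tolist())
def C(u,v,z): return onz(c,155+u/4.4,180+v/4.4,z)
A=(C(628,52,.09)+C(618,66,.09))/2; B=(C(745,168,.09)+C(730,178,.09))/2
print('plate ends',A,B,np.linalg.norm(A-B)); d=(A-B)[:2]; print(np.degrees(np.arctan2(d[1],d[0])))
bx=np.array([C(*p,.09) for p in [(715,40),(762,90),(712,138),(667,83)]]); print(bx, bx.mean(0))
s=r.get_state(); cw=r.get_calibration('wrist'); M=np.array(cw['world_to_cam'])
Rt=R.from_euler('xyz',s['ee_rot'],degrees=True).as_matrix()
o=-M[:3,:3].T@M[:3,3]; print('cam in tool',Rt.T@(o-s['ee_pos']),Rt.T@M[:3,:3].T,cw['fov_y'])
for h in [.094,.118]:
  print('heads',C(281,74,h),C(368,149,h))
print('front edge top',C(218,41,.128),C(412,205,.128),'back', C(38,244,.128),C(228,414,.128))
```

```text
[[294.3999938964844, 194.39999389648438], [309.70001220703125, 180.0], [335.3999938964844, 207.3000030517578], [320.1000061035156, 221.6999969482422]]
plate ends [ 0.54857673 -0.11503312  0.09      ] [ 0.47107646 -0.19329592  0.09      ] 0.1101424415068452
45.280489868398035
[[ 0.56230718 -0.17830376  0.09      ]
 [ 0.52810643 -0.21033428  0.09      ]
 [ 0.49480073 -0.17600822  0.09      ]
 [ 0.53228419 -0.14528283  0.09      ]] [ 0.52937463 -0.17748227  0.09      ]
cam in tool [ 0.06934546 -0.00101944 -0.13355546] [[-1.26260930e-03 -9.61532626e-01 -2.74687850e-01]
 [ 9.99998967e-01 -1.02521899e-03 -1.00778572e-03]
 [ 6.87403653e-04 -2.74688838e-01  9.61532927e-01]] 69.17086673154542
heads [0.53571805 0.12105165 0.094     ] [0.48467192 0.06005328 0.094     ]
heads [0.5343384  0.11783629 0.118     ] [0.48445093 0.05822246 0.118     ]
front edge top [0.55552187 0.15929464 0.128     ] [0.44766644 0.02768681 0.128     ] back [0.41914391 0.27604356 0.128     ] [0.30994239 0.1468074  0.128     ]
```

```bash
cat >> h.py <<'E'
def delta(pos,Rm,Rc=None,pc=None):
    s=r.get_state()
    Rt=R.from_euler('xyz',s['ee_rot'],degrees=True) if Rc is None else Rc
    p=s['ee_pos'] if pc is None else pc
    print('delta',Rt.inv().apply(np.array(pos)-p).round(4).tolist(),(Rt.inv()*Rm).as_rotvec(degrees=True).round(2).tolist())
def down(yaw,tilt=0): return R.from_euler('xyz',[180,0,yaw],degrees=True)*R.from_euler('y',tilt,degrees=True)
E
python3 - <<'E'
from h import *
delta([.4,.35,.28],down(-30,0)); delta([.556,.049,.187],down(-40,-35))
E
```

```text
delta [0.2941, 0.1818, -0.0413] [0.11, -0.02, 14.76]
delta [0.5237, 0.431, 0.0522] [7.67, -34.48, 23.95]
```

Emit:
step_arm(deltas=[[0.04, 0.03, -0.03, 0, 0, 3], [0.09, 0.06, -0.04, 0, 0, 6], [0.13, 0.085, -0.04, 0, 0, 9], [0.17, 0.11, -0.04, 0, 0, 11], [0.21, 0.135, -0.04, 0, 0, 13], [0.25, 0.16, -0.04, 0, 0, 15], [0.294, 0.182, -0.04, 0, 0, 15], [0.34, 0.23, -0.04, 1, -5, 17], [0.38, 0.27, -0.03, 2, -12, 19], [0.42, 0.32, -0.02, 4, -19, 21], [0.46, 0.36, 0.0, 6, -26, 23], [0.5, 0.4, 0.025, 7, -31, 24]], claw=0)

```text
t: 1.3
ee_pos: [0.5141, 0.1358, 0.2362]
ee_rot: [-179.5, 31.7, -39.8]
ft_force: [1.6, 1.7, 0.9]
finger_gap: 0.0851
grasp_force: 0.0
```

Run:
```python
from h import *
print(r.get_state()['ee_pos'],r.get_state()['ee_rot'])
delta([.556,.049,.187],down(-40,-35))
```

```text
[0.51414949 0.13579328 0.23620943] [-179.53629173   31.71175932  -39.83426787]
delta [0.1005, 0.0398, -0.0046] [-0.37, -3.29, 0.15]
```

Emit:
step_arm(deltas=[[0, 0, 0, 0, 0, 0], [0, 0, 0, 0, 0, 0], [0, 0, 0, 0, 0, 0]])

```text
t: 1.6
ee_pos: [0.5123, 0.1388, 0.2361]
ee_rot: [-179.7, 31.5, -39.7]
ft_force: [0.1, -0.2, 0.3]
finger_gap: 0.0854
grasp_force: 0.0
```

Run:
```python
from h import *
delta([.556,.049,.187],down(-40,-35))
```

```text
delta [0.1032, 0.0411, -0.0059] [-0.12, -3.49, 0.24]
```

Emit:
step_arm(deltas=[[0.045, 0.015, -0.003, 0, -2, 0], [0.08, 0.03, -0.005, 0, -3.5, 0], [0.103, 0.041, -0.006, 0, -3.5, 0], [0.103, 0.041, -0.006, 0, -3.5, 0], [0.103, 0.041, -0.006, 0, -3.5, 0], [0.103, 0.041, -0.006, 0, -3.5, 0]])

```text
t: 2.2
ee_pos: [0.556, 0.0506, 0.1887]
ee_rot: [-179.6, 34.9, -39.5]
ft_force: [0.1, -1.1, 0.5]
finger_gap: 0.0854
grasp_force: 0.0
```

Run:
```python
from h import *
import pickle
s=r.get_state();c=r.get_calibration('wrist');im=r.capture('wrist')
pickle.dump((s,c,im),open('w1.pkl','wb')); save('w1',im,k=1.5); print(s['ee_pos'],s['ee_rot'])
```

```text
[0.55597903 0.05062354 0.18865127] [-179.57388541   34.91819992  -39.48284631]
```

View pics/w1.png

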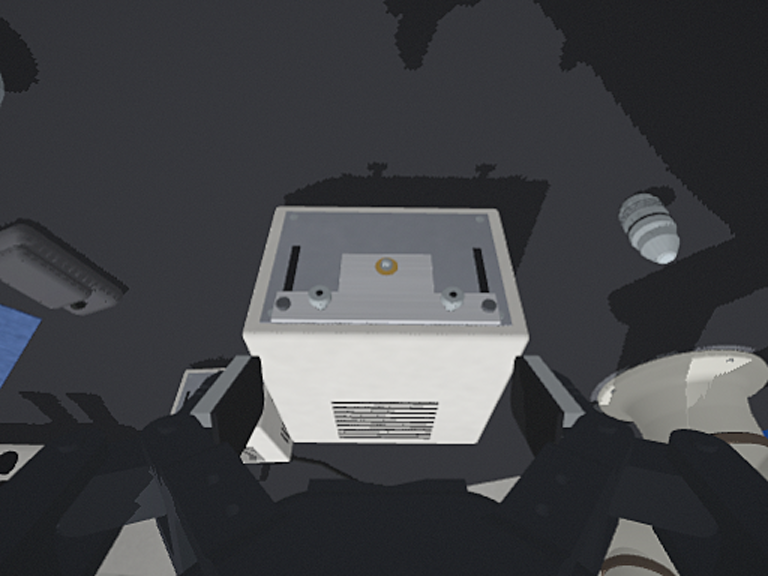

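The wrist view shows the bar near the top of its slots: head sockets at about (319,291) and (453,292), plunger at (386,265), in the 1.5x picture.

Run:
```python
from h import *
import pickle
from scipy.optimize import least_squares
s,c,im=pickle.load(open('w1.pkl','rb'))
save('w1c',im,(175,130,345,225),4.6)
g=im.astype(float).mean(2)
P=[]
for u,v in [(212.7,194),(302,194.7)]:
    u0,v0=int(u)-5,int(v)-6; w=g[v0:v0+12,u0:u0+11]; k=np.clip(110-w,0,None)
    yy,xx=np.mgrid[v0:v0+12,u0:u0+11]; P.append(((k*xx).sum()/k.sum(),(k*yy).sum()/k.sum())); print(w.astype(int))
a=im.astype(int); o=((a[...,0]-a[...,2])>40); o[:130]=0;o[225:]=0;o[:,:175]=0;o[:,345:]=0
yy,xx=np.nonzero(o); pl=((xx.min()+xx.max())/2,(yy.min()+yy.max())/2); print(P,pl,xx.min(),xx.max(),yy.min(),yy.max())
def model(q):
    ya=np.radians(q[3]); X=np.array([np.cos(ya),np.sin(ya),0]); Y=np.array([-np.sin(ya),np.cos(ya),0]); m=q[:3]
    return [m-.039*Y, m+.039*Y, m+.012*X-.032*np.array([0,0,1])]
def f(q):
    pts=[proj(c,p) for p in model(q)]
    return np.concatenate([pts[0]-P[0],pts[1]-P[1],(pts[2]-pl)*.5])
for i in (0,1):
  q=least_squares(f,[.51,.088,.1,140],x_scale=[.01,.01,.01,1]); print(q.x,q.fun)
  P=P[::-1]
  if i==0: pass
print([proj(c,p) for p in model([.51,.088,.1,140])])
```

```text
[[109 108 109 109 109 109 109 110 111 111 110]
 [109 108 109 108 109 110 111 111 108 111 111]
 [107 106 110 114 119 120 121 119 117 115 112]
 [109 114 117 123 125 126 126 125 125 123 118]
 [117 123 123 126 127 122 118 125 126 124 124]
 [122 124 125 121 107  86  79  97 122 123 124]
 [120 121 125  99  43  10  11  22 101 122 121]
 [119 121 125  86  30  17  14   8  94 120 120]
 [119 122 125 113  62  26  43  81 119 123 121]
 [120 119 121 125 102  90  99 119 124 120 118]
 [128 117 117 119 122 124 122 121 118 117 121]
 [155 138 127 120 120 119 120 119 127 135 135]]
[[110 110 110 110 110 110 111 110 110 109 110]
 [112 111 111 110 109 108 110 110 111 110 109]
 [111 110 111 112 111 111 109 109 109 109 110]
 [112 115 118 119 119 119 119 117 112 110 110]
 [117 124 124 125 125 126 125 124 120 114 110]
 [123 122 125 128 122 117 124 126 123 121 114]
 [123 125 122 107  87  80  96 123 125 124 122]
 [122 125  99  42  12  10  23  91 120 123 122]
 [120 125  86  30  13  18  11  69 115 121 120]
 [121 124 110  84  46  28  40 100 122 122 120]
 [118 120 124 118 100  93  98 119 122 119 119]
 [130 120 118 122 124 126 124 121 117 117 120]]
[(np.float64(212.44947121034073), np.float64(194.7141598119859)), (np.float64(301.73217835842087), np.float64(195.80658903720536))] (np.float64(257.0), np.float64(177.5)) 250 264 173 182
[5.13560308e-01 8.88499192e-02 1.06918143e-01 1.39506152e+02] [-0.01813399  0.01222598 -0.03448982  0.02735971  0.11801255 -0.08874633]
[5.07966150e-01 9.36117248e-02 1.03137470e-01 3.19570232e+02] [-1.49810971  1.76035837  1.38828872  1.84351211  0.22482931 -7.51947332]
[array([216.89996396, 190.46324479]), array([304.00447373, 191.07522436]), array([260.32246507, 173.67937325])]
```

View pics/w1c.png

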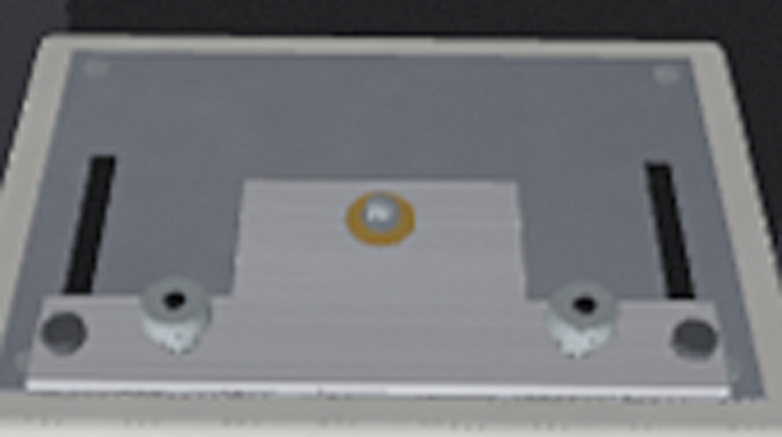

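Run:
```python
from h import *
s=r.get_state()
hm=np.array([.5136,.0888,.1069]); t=R.from_euler('z',-139.5,degrees=True).apply(s['ee_pos']-hm); print(t)
Rz=R.from_euler('z',135.3,degrees=True); 
p=np.array([.5283,-.1725,0])+Rz.apply(np.array([.024,0,.044])+t); print(p)
delta(p,down(-44.5,-35))
```

```text
[-0.05713015  0.00163227  0.0817008 ]
[ 0.55070076 -0.19696379  0.1257008 ]
delta [0.1617, 0.194, -0.0376] [2.45, -0.06, 4.1]
```

Emit:
step_arm(deltas=[[0.01, 0.035, -0.045, 0, 0, 1], [0.045, 0.075, -0.06, 1, 0, 2], [0.08, 0.11, -0.07, 1.5, 0, 3], [0.11, 0.145, -0.075, 2, 0, 4], [0.135, 0.18, -0.075, 2.5, 0, 4.1], [0.145, 0.194, -0.065, 2.5, 0, 4.1], [0.162, 0.194, -0.038, 2.5, 0, 4.1], [0.162, 0.194, -0.038, 2.5, 0, 4.1], [0.162, 0.194, -0.038, 2.5, 0, 4.1], [0.162, 0.194, -0.038, 2.5, 0, 4.1]])

```text
t: 3.25
ee_pos: [0.5515, -0.1985, 0.1263]
ee_rot: [180.0, 34.9, -44.6]
ft_force: [-0.1, 0.9, -0.2]
finger_gap: 0.0849
grasp_force: 0.0
```

Run:
```python
from h import *
import pickle
s=r.get_state();c=r.get_calibration('wrist');im=r.capture('wrist')
pickle.dump((s,c,im),open('w2.pkl','wb')); print(s['ee_pos'],s['ee_rot'])
save('w2',im,(156,90,356,240),4)
```

```text
[ 0.55148937 -0.19845699  0.1262793 ] [179.98235523  34.85653802 -44.58604589]
```

View pics/w2.png

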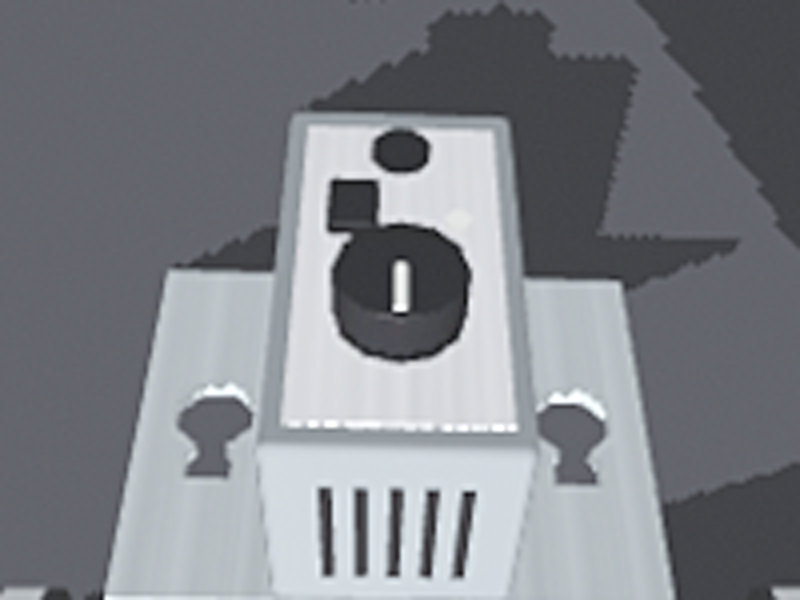

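Run:
```python
from h import *
import pickle
from scipy.optimize import least_squares
s,c,im=pickle.load(open('w2.pkl','rb'))
# (u,v, x,y,z) image-left = dimmer -y? decided by fit
pts=[(215,380,24,-1*39,35.5),(572,388,24,39,35.5),(208,477,24,-39,61.5),(577,486,24,39,61.5),(168,268,24,-55,0),(620,280,24,55,0)]
P=np.array(pts,float); uv=np.c_[(P[:,0]+.5)/4-.5+156,(P[:,1]+.5)/4-.5+90]; L=P[:,2:]/1000
def f(q,fz):
    z=0 if fz else q[3]
    W=R.from_euler('z',q[2]*100,degrees=True).apply(L)+[q[0],q[1],z]
    return (np.array([proj(c,w) for w in W])-uv).ravel()
Rt=R.from_euler('xyz',s['ee_rot'],degrees=True)
for fz in (1,0):
    q=least_squares(f,[.53,-.17,1.353,0],args=(fz,),x_scale=[.01,.01,.01,.01]); print(q.x,np.abs(q.fun).max(),q.fun.round(2))
    x=q.x
p=[.5283,-.1725,0]; 
q=least_squares(f,[.53,-.17,1.353,0],args=(1,)).x
delta([q[0],q[1],.12],down(q[2]*100-180))
```

```text
[ 0.53172476 -0.17426992  1.33194156  0.        ] 0.9005930804605953 [ 0.75  0.27 -0.75  0.4  -0.9  -0.08  0.85 -0.29 -0.21 -0.1   0.27 -0.01]
[ 5.31421746e-01 -1.73954956e-01  1.33197670e+00 -4.03171850e-04] 0.855958937149012 [ 0.86  0.25 -0.85  0.37 -0.78 -0.16  0.73 -0.38 -0.08 -0.06  0.15  0.02]
delta [-0.0219, -0.0034, 0.023] [0.67, 34.84, 2.14]
```

Emit:
step_arm(deltas=[[-0.025, 0, -0.012, 0, 8, 0], [-0.045, -0.003, -0.01, 0, 16, 1], [-0.045, -0.003, -0.01, 0.3, 24, 2], [-0.045, -0.003, -0.01, 0.7, 32, 2.1], [-0.045, -0.003, -0.01, 0.7, 34.84, 2.14], [-0.045, -0.003, -0.01, 0.7, 34.84, 2.14], [-0.045, -0.003, -0.01, 0.7, 34.84, 2.14], [-0.045, -0.003, -0.01, 0.7, 34.84, 2.14]])

```text
t: 4.1
ee_pos: [0.5315, -0.1754, 0.1589]
ee_rot: [180.0, 0.2, -47.0]
ft_force: [-0.2, -0.5, 0.8]
finger_gap: 0.085
grasp_force: 0.0
```

Run:
```python
from h import *
print(r.get_state()['ee_rot'])
delta([.5317,-.1743,.06],down(-46.8))
```

```text
[ 1.79990449e+02  1.72498757e-01 -4.69501310e+01]
delta [-0.0003, -0.0009, 0.0989] [0.01, 0.17, -0.15]
```

Emit:
step_arm(deltas=[[0, -0.001, 0.035, 0, 0.17, 0], [0, -0.001, 0.07, 0, 0.17, 0], [0, -0.001, 0.09, 0, 0.17, 0], [0, -0.001, 0.099, 0, 0.17, 0], [0, -0.001, 0.099, 0, 0.17, 0], [0, -0.001, 0.099, 0, 0.17, 0], [0, -0.001, 0.099, 0, 0.17, 0]])

```text
t: 4.8
ee_pos: [0.5319, -0.1746, 0.0606]
ee_rot: [-180.0, -0.1, -46.9]
ft_force: [0.2, 0.8, 0.1]
finger_gap: 0.0851
grasp_force: 0.0
```

Emit:
step_arm(deltas=[[0, 0, 0, 0, 0, 0], [0, 0, 0, 0, 0, 0], [0, 0, 0, 0, 0, 0], [0, 0, 0, 0, 0, 0], [0, 0, 0, 0, 0, 0], [0, 0, 0, 0, 0, 0], [0, 0, 0, 0, 0, 0], [0, 0, 0, 0, 0, 0]], claw=1, grip_force=70)

```text
t: 5.6
ee_pos: [0.531, -0.1745, 0.0601]
ee_rot: [180.0, -0.0, -46.9]
ft_force: [-2.0, -0.1, 5.2]
finger_gap: 0.0455
grasp_force: 72.7
```

Run:
```python
from h import *
s=r.get_state(); print(s)
```

```text
{'t': 5.6, 'joints': array([ -1.54774186,  26.83346993, -21.48523718,   0.0743532 ,
       -41.7014775 ,  44.58477863]), 'qd': array([ 0.09052569,  0.02553707, -0.05127511, -0.04217531,  0.12833422,
       -0.00416733]), 'tau': array([ 3.63544514e-01, -3.49567187e+01,  1.27410033e+01,  2.60375038e+00,
        3.46847121e-01, -3.46392905e-02]), 'ee_pos': array([ 0.53102117, -0.17445644,  0.0600873 ]), 'ee_rot': array([ 1.79950899e+02, -2.10288634e-02, -4.69074318e+01]), 'ft_force': array([-2.03422571, -0.09644135,  5.23694672]), 'moment': array([0.07375659, 0.27045542, 0.05706432]), 'grasp_force': 72.71144270896912, 'finger_gap': 0.045476553744094164}
```

Emit:
step_arm(deltas=[[0, 0, -0.015, 0, 0, 0], [0, 0, -0.04, 0, 0, 0], [0, 0, -0.065, 0, 0, 0], [0, 0, -0.08, 0, 0, 0], [0, 0, -0.08, 0, 0, 0], [0, 0, -0.08, 0, 0, 0]])

```text
t: 6.2
ee_pos: [0.5297, -0.1739, 0.1378]
ee_rot: [179.9, 0.2, -47.0]
ft_force: [-0.2, 0.5, -5.5]
finger_gap: 0.045
grasp_force: 73.0
```

Run:
```python
from h import *
s=r.get_state(); print(s['ft_force'],s['moment'],s['ee_pos'],s['ee_rot'],s['finger_gap'])
delta([.5577,.0512,.123],down(-40.5))
```

```text
[-0.20381163  0.54503276 -5.48469014] [ 0.01294391  0.06124708 -0.01429417] [ 0.52965794 -0.17389937  0.1377735 ] [ 1.79866097e+02  1.76179189e-01 -4.69763259e+01] 0.04499351088079483
delta [-0.1454, -0.1741, 0.0148] [0.12, 0.18, -6.48]
```

Emit:
step_arm(deltas=[[-0.015, -0.018, 0, 0, 0, -1], [-0.045, -0.054, 0, 0, 0, -2], [-0.075, -0.09, 0, 0, 0, -4], [-0.1, -0.12, 0, 0, 0, -5], [-0.12, -0.145, 0.005, 0, 0, -6.5], [-0.135, -0.162, 0.01, 0.1, 0.2, -6.5], [-0.145, -0.174, 0.014, 0.1, 0.2, -6.5], [-0.145, -0.174, 0.014, 0.1, 0.2, -6.5], [-0.145, -0.174, 0.014, 0.1, 0.2, -6.5], [-0.145, -0.174, 0.014, 0.1, 0.2, -6.5], [-0.145, -0.174, 0.014, 0.1, 0.2, -6.5]])

```text
t: 7.3
ee_pos: [0.5588, 0.0495, 0.1252]
ee_rot: [-180.0, -0.2, -40.5]
ft_force: [-0.2, -0.6, -4.7]
finger_gap: 0.0449
grasp_force: 73.1
```

```bash
cat >> h.py <<'E'
H=np.array([.5136,.0888,.1069]); YAW=139.5
def rel():
    s=r.get_state(); i=R.from_euler('z',-YAW,degrees=True)
    p=i.apply(s['ee_pos']-H)*1000; f=i.apply(s['ft_force'])
    print('gap to heads %.1f  y %.1f  mouth-screw dz %.1f'%(-(p[0]+28),p[1],s['ee_pos'][2]*1e3-60.1+44-H[2]*1e3),'F sup',f.round(1),'M',i.apply(s['moment']).round(2),'rot',s['ee_rot'].round(2),'t',s['t'],'gap',s['finger_gap'].round(4))
E
python3 - <<'E'
from h import *
rel()
import pickle
s=r.get_state();c=r.get_calibration('wrist');im=r.capture('wrist')
pickle.dump((s,c,im),open('w3.pkl','wb')); save('w3',im,(156,100,356,250),4)
E
```

```text
Traceback (most recent call last):
  File "h.py", line 33, in rel
    print('gap to heads %.1f  y %.1f  mouth-screw dz %.1f'%(-(p[0]+28),p[1],s['ee_pos'][2]*1e3-60.1+44-H[2]*1e3),'F sup',f.round(1),'M',i.apply(s['moment']).round(2),'rot',s['ee_rot'].round(2),'t',s['t'],'gap',s['finger_gap'].round(4))
                                                                                                                                                                                                                  ^^^^^^^^^^^^^^^^^^^^^
AttributeError: 'float' object has no attribute 'round'
```

```bash
sed -i "s/,'gap',s\['finger_gap'\].round(4)//" h.py
python3 - <<'E'
from h import *
rel()
E
```

```text
gap to heads 31.9  y 0.6  mouth-screw dz 2.2 F sup [-0.3  0.6 -4.7] M [ 0.02  0.05 -0.02] rot [-1.7999e+02 -1.7000e-01 -4.0510e+01] t 7.3
```

Emit:
step_arm(deltas=[[-0.005, -0.0003, 0.001, 0, 0, 0], [-0.012, -0.0006, 0.002, 0, 0, 0], [-0.018, -0.0006, 0.0022, 0, 0, 0], [-0.022, -0.0006, 0.0022, 0, 0, 0], [-0.022, -0.0006, 0.0022, 0, 0, 0], [-0.022, -0.0006, 0.0022, 0, 0, 0], [-0.022, -0.0006, 0.0022, 0, 0, 0]])

```text
t: 8.0
ee_pos: [0.5427, 0.0652, 0.1229]
ee_rot: [-180.0, -0.2, -40.4]
ft_force: [0.3, -0.4, -4.4]
finger_gap: 0.0451
grasp_force: 73.1
```

Run:
```python
from h import *
rel()
import pickle
s=r.get_state();c=r.get_calibration('wrist');im=r.capture('wrist')
pickle.dump((s,c,im),open('w3.pkl','wb')); save('w3',im,(156,150,356,300),4)
```

```text
gap to heads 9.4  y -1.0  mouth-screw dz -0.1 F sup [-0.5  0.1 -4.4] M [0.03 0.05 0.01] rot [-179.97   -0.18  -40.42] t 8.0
```

View pics/w3.png

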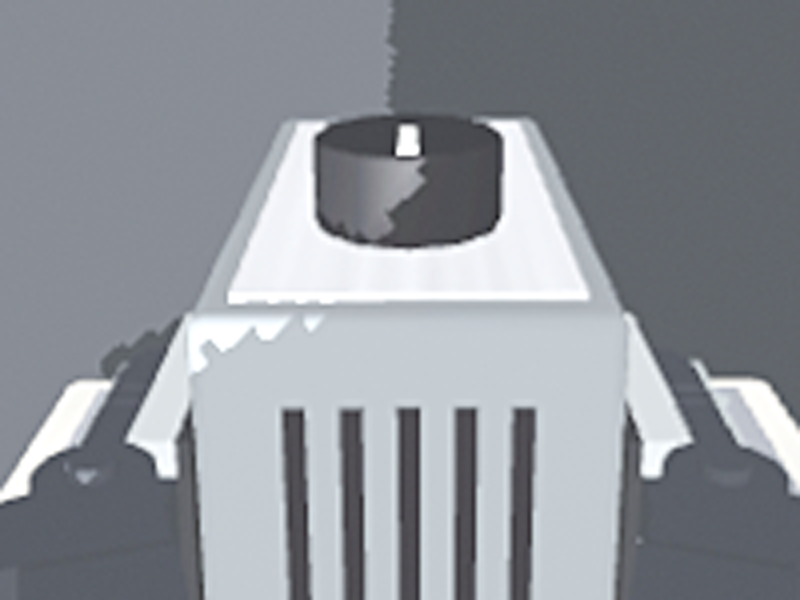

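Emit:
step_arm(deltas=[[-0.002, 0.0005, 0, 0, 0, 0], [-0.005, 0.001, 0, 0, 0, 0], [-0.007, 0.001, 0, 0, 0, 0], [-0.007, 0.001, 0, 0, 0, 0], [-0.007, 0.001, 0, 0, 0, 0], [-0.007, 0.001, 0, 0, 0, 0]])

```text
t: 8.65
ee_pos: [0.5366, 0.069, 0.1229]
ee_rot: [-180.0, -0.2, -40.4]
ft_force: [-0.1, -0.4, -4.3]
finger_gap: 0.0453
grasp_force: 73.1
```

Run:
```python
from h import *
rel()
```

```text
gap to heads 2.4  y 0.1  mouth-screw dz -0.1 F sup [-0.1  0.4 -4.3] M [-0.01  0.01 -0.01] rot [-1.7998e+02 -1.7000e-01 -4.0420e+01] t 8.65
```

Emit:
step_arm(deltas=[[-0.001, 0, 0, 0, 0, 0], [-0.002, 0, 0, 0, 0, 0], [-0.003, 0, 0, 0, 0, 0], [-0.004, 0, 0, 0, 0, 0], [-0.004, 0, 0, 0, 0, 0], [-0.004, 0, 0, 0, 0, 0]])

```text
t: 9.25
ee_pos: [0.5335, 0.0716, 0.1229]
ee_rot: [-180.0, -0.2, -40.4]
ft_force: [0.3, -0.9, -3.9]
finger_gap: 0.045
grasp_force: 73.1
```

Run:
```python
from h import *
rel()
```

```text
gap to heads -1.7  y 0.1  mouth-screw dz -0.1 F sup [-0.8  0.5 -3.9] M [-0.01  0.03  0.05] rot [-1.7998e+02 -1.7000e-01 -4.0420e+01] t 9.25
```

Emit:
step_arm(deltas=[[-0.001, 0, 0, 0, 0, 0], [-0.002, 0, 0, 0, 0, 0], [-0.002, 0, 0, 0, 0, 0], [-0.002, 0, 0, 0, 0, 0]])

```text
t: 9.65
ee_pos: [0.532, 0.0729, 0.1229]
ee_rot: [-180.0, -0.2, -40.4]
ft_force: [0.5, -0.7, -4.3]
finger_gap: 0.0452
grasp_force: 73.1
```

Run:
```python
from h import *
rel()
```

```text
gap to heads -3.7  y 0.2  mouth-screw dz -0.1 F sup [-0.8  0.2 -4.3] M [-0.01  0.05 -0.04] rot [-1.7998e+02 -1.7000e-01 -4.0420e+01] t 9.65
```

Emit:
step_arm(deltas=[[-0.001, 0, 0, 0, 0, 0], [-0.002, 0, 0, 0, 0, 0], [-0.002, 0, 0, 0, 0, 0], [-0.002, 0, 0, 0, 0, 0]])

```text
t: 10.05
ee_pos: [0.5305, 0.0741, 0.1229]
ee_rot: [-180.0, -0.2, -40.4]
ft_force: [1.4, -0.7, -4.9]
finger_gap: 0.0452
grasp_force: 73.1
```

Run:
```python
from h import *
rel()
```

```text
gap to heads -5.6  y 0.2  mouth-screw dz -0.1 F sup [-1.5 -0.4 -4.9] M [0.12 0.34 0.01] rot [-179.98   -0.18  -40.42] t 10.05
```

Emit:
step_arm(deltas=[[-0.001, 0, 0, 0, 0, 0], [-0.001, 0, 0, 0, 0, 0], [-0.001, 0, 0, 0, 0, 0]])

```text
t: 10.35
ee_pos: [0.5299, 0.0747, 0.1229]
ee_rot: [-180.0, -0.2, -40.4]
ft_force: [1.3, -2.7, -4.0]
finger_gap: 0.0453
grasp_force: 73.1
```

Run:
```python
from h import *
rel()
```

```text
gap to heads -6.4  y 0.1  mouth-screw dz -0.1 F sup [-2.7  1.2 -4. ] M [0.19 0.86 0.05] rot [-179.97   -0.19  -40.42] t 10.35
```

Emit:
step_arm(deltas=[[-0.001, 0, 0, 0, 0, 0], [-0.001, 0, 0, 0, 0, 0], [-0.001, 0, 0, 0, 0, 0]])

```text
t: 10.65
ee_pos: [0.5291, 0.0754, 0.1229]
ee_rot: [-180.0, -0.2, -40.4]
ft_force: [1.6, -1.4, -5.4]
finger_gap: 0.0455
grasp_force: 73.1
```

Run:
```python
from h import *
rel()
```

```text
gap to heads -7.5  y 0.1  mouth-screw dz -0.1 F sup [-2.1  0.  -5.4] M [ 0.23  1.13 -0.01] rot [-179.97   -0.19  -40.42] t 10.65
```

Emit:
step_arm(deltas=[[-0.001, 0, 0, 0, 0, 0], [-0.002, 0, 0, 0, 0, 0], [-0.002, 0, 0, 0, 0, 0], [-0.002, 0, 0, 0, 0, 0]])

```text
t: 11.05
ee_pos: [0.5276, 0.0767, 0.1229]
ee_rot: [-180.0, -0.2, -40.4]
ft_force: [3.6, -2.9, -5.0]
finger_gap: 0.0452
grasp_force: 73.1
```

Run:
```python
from h import *
rel()
```

```text
gap to heads -9.5  y 0.1  mouth-screw dz -0.1 F sup [-4.6 -0.1 -5. ] M [0.27 1.61 0.05] rot [-179.97   -0.19  -40.42] t 11.05
```

Emit:
step_arm(deltas=[[-0.0008, 0, 0, 0, 0, 0], [-0.0008, 0, 0, 0, 0, 0], [-0.0008, 0, 0.0007, 0, 0, 0], [-0.0008, 0, 0.0014, 0, 0, 0], [-0.0008, 0, 0.002, 0, 0, 0], [-0.0008, 0, 0.003, 0, 0, 0], [-0.0008, 0, 0.003, 0, 0, 0]])

```text
t: 11.75
ee_pos: [0.5277, 0.0776, 0.1202]
ee_rot: [-179.9, -0.2, -40.4]
ft_force: [4.5, -2.9, -5.4]
finger_gap: 0.0452
grasp_force: 73.2
```

Run:
```python
from h import *
rel()
```

```text
gap to heads -10.0  y -0.6  mouth-screw dz -2.8 F sup [-5.3 -0.7 -5.4] M [-0.14  1.75  0.  ] rot [-179.86   -0.24  -40.42] t 11.75
```

Emit:
step_arm(deltas=[[0, 0, 0.001, 0, 0, 0], [0, 0.0003, 0.002, 0, 0, 0], [0, 0.0003, 0.003, 0, 0, 0], [0, 0.0003, 0.003, 0, 0, 0], [0, 0.0003, 0.003, 0, 0, 0]])

```text
t: 12.25
ee_pos: [0.5278, 0.0773, 0.1178]
ee_rot: [-179.8, -0.3, -40.4]
ft_force: [4.9, -3.2, -0.8]
finger_gap: 0.0451
grasp_force: 73.8
```

Run:
```python
from h import *
rel()
```

```text
gap to heads -9.7  y -0.5  mouth-screw dz -5.2 F sup [-5.8 -0.7 -0.8] M [-0.08  1.72  0.05] rot [-179.84   -0.27  -40.4 ] t 12.25
```

Emit:
step_arm(deltas=[[-0.0002, 0, 0.001, 0, 0, 0], [-0.0004, 0, 0.002, 0, 0, 0], [-0.0004, 0, 0.003, 0, 0, 0], [-0.0004, 0, 0.003, 0, 0, 0]])

```text
t: 12.65
ee_pos: [0.5272, 0.0769, 0.1157]
ee_rot: [-179.9, -0.3, -40.4]
ft_force: [3.4, -5.7, -1.6]
finger_gap: 0.0454
grasp_force: 73.7
```

Run:
```python
from h import *
rel()
```

```text
gap to heads -9.9  y 0.3  mouth-screw dz -7.3 F sup [-6.3  2.1 -1.6] M [0.48 1.94 0.11] rot [-179.92   -0.29  -40.37] t 12.65
```

Emit:
step_arm(deltas=[[0, 0, 0.001, 0, 0, 0], [0, 0, 0.002, 0, 0, 0], [0, 0, 0.003, 0, 0, 0], [0, 0, 0.003, 0, 0, 0]])

```text
t: 13.05
ee_pos: [0.5259, 0.0773, 0.1103]
ee_rot: [180.0, -0.1, -40.4]
ft_force: [1.7, -2.3, -4.2]
finger_gap: 0.0452
grasp_force: 73.2
```

Run:
```python
from h import *
rel()
```

```text
gap to heads -11.2  y 0.7  mouth-screw dz -12.7 F sup [-2.8  0.6 -4.2] M [0.02 1.08 0.03] rot [ 1.7996e+02 -1.2000e-01 -4.0430e+01] t 13.05
```

Emit:
step_arm(deltas=[[0, 0, 0.001, 0, 0, 0], [0, 0, 0.0015, 0, 0, 0], [0, 0, 0.0015, 0, 0, 0]])

```text
t: 13.35
ee_pos: [0.5262, 0.0773, 0.1095]
ee_rot: [-180.0, -0.2, -40.4]
ft_force: [0.7, -1.9, -0.5]
finger_gap: 0.0454
grasp_force: 73.5
```

Run:
```python
from h import *
rel()
```

```text
gap to heads -11.0  y 0.6  mouth-screw dz -13.5 F sup [-1.8  1.  -0.5] M [0.17 0.57 0.05] rot [-1.800e+02 -1.500e-01 -4.042e+01] t 13.35
```

Emit:
step_arm(deltas=[[0, 0, 0.0007, 0, 0, 0], [0, 0, 0.0015, 0, 0, 0], [0, 0, 0.0015, 0, 0, 0]])

```text
t: 13.65
ee_pos: [0.5263, 0.0773, 0.1092]
ee_rot: [-180.0, -0.2, -40.4]
ft_force: [-1.7, -2.1, 7.0]
finger_gap: 0.0453
grasp_force: 74.6
```

Run:
```python
from h import *
rel()
```

```text
gap to heads -10.9  y 0.5  mouth-screw dz -13.8 F sup [-0.   2.7  7. ] M [ 0.83 -0.29  0.05] rot [-179.98   -0.18  -40.4 ] t 13.65
```

Emit:
step_arm(deltas=[[0, 0, -0.001, 0, 0, 0], [0, 0, -0.0018, 0, 0, 0], [0, 0, -0.0018, 0, 0, 0]])

```text
t: 13.95
ee_pos: [0.5262, 0.0773, 0.1094]
ee_rot: [-180.0, -0.2, -40.4]
ft_force: [0.8, -2.0, -0.6]
finger_gap: 0.0452
grasp_force: 73.5
```

Run:
```python
from h import *
rel()
```

```text
gap to heads -10.9  y 0.6  mouth-screw dz -13.6 F sup [-1.9  1.  -0.6] M [0.33 0.31 0.05] rot [-1.7999e+02 -1.6000e-01 -4.0430e+01] t 13.95
```

Emit:
step_arm(deltas=[[0, 0, 0, 0, 0, 0], [0, 0, 0, 0, 0, 0], [0, 0, 0, 0, 0, 0], [0, 0, 0, 0, 0, 0], [0, 0, 0, 0, 0, 0]], claw=0.25, grip_force=20)

```text
t: 14.45
ee_pos: [0.5264, 0.0773, 0.1096]
ee_rot: [-180.0, -0.2, -40.4]
ft_force: [-0.4, 0.1, 0.7]
finger_gap: 0.0642
grasp_force: 0.0
```

Run:
```python
from h import *
rel(); print(r.get_state()['finger_gap'])
```

```text
gap to heads -10.9  y 0.4  mouth-screw dz -13.4 F sup [0.3 0.2 0.7] M [-0.08  0.    0.06] rot [-1.7998e+02 -1.7000e-01 -4.0430e+01] t 14.45
0.06421798788049854
```

Released with no residual force. I'll lift straight up, back away tilted, and look.

Emit:
step_arm(deltas=[[0, 0, -0.02, 0, 0, 0], [0, 0, -0.05, 0, 0, 0], [0, 0, -0.09, 0, 0, 0], [0.03, 0, -0.11, 0, -7, 0], [0.05, 0, -0.11, 0, -15, 0], [0.06, 0, -0.11, 0, -23, 0], [0.06, 0, -0.11, 0, -31, 0], [0.06, 0, -0.11, 0, -35, 0], [0.06, 0, -0.11, 0, -35, 0], [0.06, 0, -0.11, 0, -35, 0], [0.06, 0, -0.11, 0, -35, 0]])

```text
t: 15.55
ee_pos: [0.5714, 0.0391, 0.2206]
ee_rot: [-179.9, 34.7, -40.3]
ft_force: [0.6, -0.2, -0.0]
finger_gap: 0.0642
grasp_force: 0.0
```

Run:
```python
from h import *
im=r.capture('wrist'); save('w4',im,k=1.5)
```

```text
(no output)
```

View pics/w4.png

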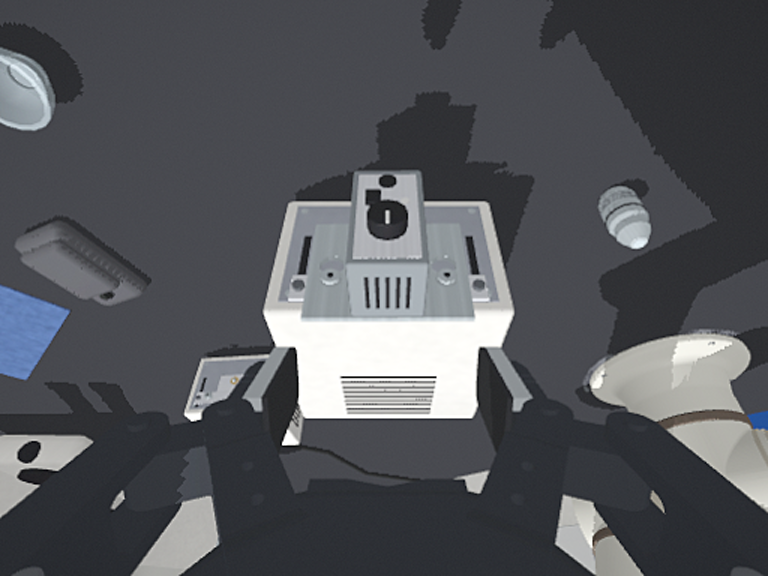

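The dimmer hangs level. Both heads show in front of the plate at (331,272) and (447,272), with the mouths below them. The hard stop at 13.8 mm of slide, with the plunger push gone, says it is home.

Run:
```python
from h import *
print(r.sign_off())
```

```text
the job is handed in; nothing more can be done
None
```

The dimmer is hung on both screws, released and handed in at about 15.6 s. It slid down about 13.8 mm to a hard stop. I judged the plunger snapped in because its push on the plate disappeared there; I could not see the plunger itself, and the hand-in returned no verdict.

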